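Close the packed ink carton

ROBOT

A 6-joint arm with a two-finger parallel gripper is mounted at the origin on a cart in front of the work surface, level with it; the furniture and walls round the work are solid. World frame = base frame: x ahead of the robot, y to its left, z up, the work surface at z = 0. Lengths are in mm, angles in rad, forces in N, time in s.
With the tool pointing down it reaches from about 400 to 825 mm from the base axis. Payload 7 kg.
Tool frame: the origin (TCP) lies where the fingers leave the gripper's body, on its centre line; the fingertips stand 73 mm ahead of it and the grasp point (between the pads) lies 54 mm ahead of it (env.tcp_to_grasp is the distance from the TCP to the grasp point, in mm); z points along the fingers, y is the line along which they close (so a half turn about z gives the same grasp; the last joint's range is limited). The gripper opens to 85 mm and grips with 20 to 120 N. Pads are 22 mm wide; open, the fingers measure 114 mm over their backs; the gripper's body (76 mm by 85 mm) begins 54 mm behind the grasp point. The pads swing forward as they close: fully open they stand 13 mm farther back than shut.
Start: joints at [1.48, 0.359, 0.012, 0, -1.224, -0.288], TCP at [249.626, 627.122, 303.902] pointing down, gripper open.
Joint ranges: [-3.07, 3.07], [-1.43, 2.12], [-1.02, 1.25], [-3.03, 1.67], [-3.05, -0], [-3.03, 3.03]. Speed limits (rad/s): [2.39, 2.39, 3.01, 3.14, 3.14, 3.14].

INTERFACE

Orientations are given as a 3x3 rotation matrix whose columns are the frame's x, y, z axes.
In Python, from bench import env gives the robot as it stands.
- The arm moves only by the shell command python3 steer.py 'ROWS' [FORCE]. ROWS is a JSON list of rows, 1 to 5 of them, each an object with the fields drx, dry, drz (a rotation vector in shares of 45 degrees (1.0 is 45 degrees)), x, y, z (the shift in a scale on which 1.0 is 800 mm), finger_gap (the finger opening in mm); a field left out counts as zero (the opening has to be given); each row shifts and turns the commanded pose from where the row before left it, along the tool's axes as they then stand; what a row does not reach is not made up. A row lasts 1/10 s, in which the tool goes at most 50 mm and 0.15 rad, less where a joint would pass 70% of its speed; a pose out of reach is approached as far as the arm can. The fingers move at their own pace and stop on an object; FORCE is the grip in N (left out, the last holds). Time passes only in rows, so rows that do not move let the fingers close. It prints the time, the measured TCP pose, the force, the opening and the grip force at its end. Shift and turn numbers lie between -1 and 1, and a call with a number outside is refused. Input that does not fit is refused with a message, and nothing moves.
- env.state(): the state, without advancing time (a new reading comes with each control period).
- env.snapshot(name): name is "scene" or "top" or "wrist"; returns a dict with "color" (384x512x3 uint8, red, green, blue), "mtx" (3x3 intrinsics, pixels), "D" ([k1, k2, p1, p2, k3] as OpenCV has them; the pictures are not rectified), "extrinsics" (4x4, takes a point from camera to world coordinates). Camera axes: x right, y down, z forward; pixel columns grow to the right and rows downward; lengths in mm; the calibration is good to about 2 mm. A picture is of the moment at which its call begins. There is no depth.
- env.hand_in(): hands the job in; it is judged then, once.
The state is a dict: "time_s": time; "joint_pos": joint angles; "dq": joint speeds; "tau": joint torques, N m; "ee_pos": TCP position; "tool_rot": TCP orientation; "wrist_force": force on the tool from outside, world axes, zero at the start; "wrist_torque": the same for the moment, N m; "opening": finger opening in mm; "gripper_force": force on a finger pad.
Only numpy, scipy, OpenCV 4.12 (cv2) and the standard library are available. Lean on these libraries where they do the work, as an engineer would, in place of code of your own. Each camera call takes 0.05 s, during which the arm holds its last target. There are 200 camera calls.

TASK

Close the open carton that holds the two ink tins: first fold both side flaps down flat over the tins (either one first), then swing the lid over them and press its front edge down until it snaps shut and stays shut. Work gently so that the carton is not crushed, and leave the other things on the table where they are.

Things in the scene. Friction and masses are not known exactly. Their poses are not given: they have to be found in the camera images.
- carton: Open cardboard carton with a red and a blue ink tin in it, fixed to the table. Origin: centre of its underside; x from its front wall to its far wall (away from the robot, turned by up to some 20 degrees), y to its left, z up. 140 mm along x, 190 mm along y, walls 4 mm thick and 85 mm high. The tins end 78 mm above the table, just below the folded flaps.
- left_flap (a joint): Angle (rad) of the left side flap, 3 mm board, 65 mm from hinge to free edge, 108 mm along the rim (x -46 to +62 mm); hinge along the carton's x at y = +93, z = 83 mm. 0 = folded in flat on a firm stop (top face z = 84.5 mm), 1.57 = upright, more = leaning outward; range 0 to 2.5. A light push (under 1 N) moves it; it stays where it is left. Starts upright to well outward.
- right_flap (a joint): The same for the right side flap, mirrored: hinge along the carton's x at y = -93 mm, z = 83 mm; 0 = folded in flat, 1.57 = upright, more = leaning outward.
- lid (a joint): Angle (rad) of the lid, 4 mm board, 190 mm wide, 140 mm from hinge to front edge. 0 = shut on a firm stop (top face z = 92 mm), 1.57 = upright, more = leaning away from the robot (as it starts); to 2.1. Springy: let go nearly closed, it rises to about 0.6. From 0.1 a snap catch resists (some 8 to 15 N at the front edge); past 0.05 it snaps and holds the lid below 0.04.
- lid_edge (a point): Middle of the lid's front (free) edge, on its outer (upper) face; the best place to press is about 20 mm from here towards the hinge. A 22 mm tuck tongue with a black snap ridge, 18 mm behind the edge, points down when shut and rides over a sprung black catch bar inside the front wall.
- left_flap_mid (a point): Point on the outer (upper when folded) face of the left flap, 45 mm from its hinge, at the carton's x = 0.
- right_flap_mid (a point): The same point on the right flap.
- jar_black_2: Bystander: black ink jar, 88 mm across, 90 mm high; origin at the centre of its underside.
- glue_bottle: Bystander: white glue bottle with an orange nozzle, 52 mm across, 152 mm high; origin at the centre of its underside.
- card_deck: Bystander: stack of blank tag cards, 66 x 95 x 16 mm; origin at the centre of its underside.
- scissors: Bystander: scissors with red handles, 87 x 199 x 9 mm, lying flat; origin at the centre of the underside.
- marker_red: Bystander: red and white marker, 15 x 138 x 16 mm, lying flat; origin at the centre of the underside.
- lid_hinge (a point): Middle of the lid's hinge line, which runs along the carton's y at x = +70 mm, z = 90 mm (the far rim).

How it is judged:
By the outcome, as a careful person would: the job done as asked, in the order asked, and still so for the second after the job is handed in, with the robot touching nothing.
It also fails if it takes over 48 s, if anything falls off the work surface, if the arm or the gripper's body presses on something with over 40 N, if the wrist force passes 120 N, or if a joint passes its speed limit or range.

## Working session

There is one attempt and no reset: what is moved stays moved. The work goes in short steps, Python scripts to look and compute and a shell command to move; the robot and the scene stay as the last step left them, time stands still between calls to the robot, and variables do not carry over. Pictures are saved under pics/ and viewed, at most 10 in all, crops included, and the job is handed in when it is done.

```bash
ls; mkdir -p pics; python3 - <<'E'
from bench import env
import cv2,pickle
d={}
for n in("scene","top"):
    s=env.snapshot(n);d[n]=s;cv2.imwrite(f"pics/{n}0.png",s["color"][...,::-1])
    print(n,s["mtx"].tolist() if hasattr(s["mtx"],'tolist') else s["mtx"],s["D"],s["extrinsics"])
pickle.dump(d,open("s0.pkl","wb"))
st=env.state();print(st["time_s"],st["ee_pos"],st["tool_rot"],st["wrist_force"])
E
```

```text
bench.py
pics
steer.py
scene [[374.6363151927141, 0.0, 252.39928545380116], [0.0, 374.6363151927141, 193.43837101372782], [0.0, 0.0, 1.0]] [-0.01703029  0.          0.          0.          0.        ] [[ 8.13602086e-01 -2.73461650e-01  5.13098793e-01 -1.11671154e+02]
 [-5.81298477e-01 -4.00778417e-01  7.08144576e-01 -9.17279956e+02]
 [ 1.19885380e-02 -8.74411452e-01 -4.85036997e-01  7.12022200e+02]
 [ 0.00000000e+00  0.00000000e+00  0.00000000e+00  1.00000000e+00]]
top [[400.0542955425091, 0.0, 255.33286618926746], [0.0, 400.0542955425091, 193.76852871696374], [0.0, 0.0, 1.0]] [0.04419242 0.         0.         0.         0.        ] [[-3.60457327e-03 -9.95014224e-01  9.96679502e-02  4.01669442e+02]
 [-9.99768188e-01  5.70147735e-03  2.07620742e-02 -5.33528613e+00]
 [-2.12268137e-02 -9.95700075e-02 -9.94804119e-01  1.28134379e+03]
 [ 0.00000000e+00  0.00000000e+00  0.00000000e+00  1.00000000e+00]]
0.1 [249.53755038 626.85068745 303.05440175] [[ 9.29052216e-01 -3.69948405e-01 -3.96489240e-04]
 [-3.69948583e-01 -9.29051141e-01 -1.42249142e-03]
 [ 1.57889651e-04  1.46824944e-03 -9.99998910e-01]] [1.32565777 0.02723597 0.1386699 ]
```

View pics/scene0.png

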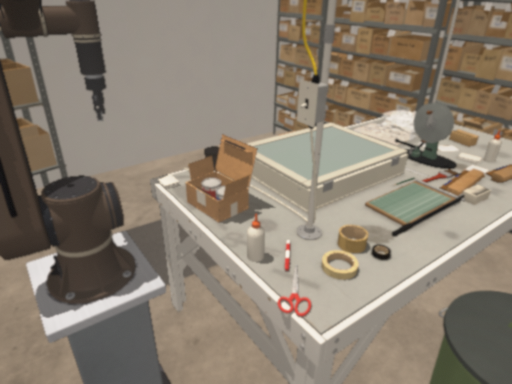

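View pics/top0.png

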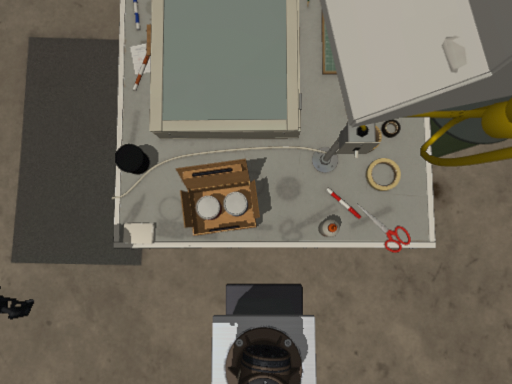

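The top view shows the carton around (222,205) with tins at (208,207) and (235,203), and the lid leaning back at (215,173). The jar is at (131,159) and the glue bottle at (331,228). I'll enlarge both views of the carton.

```bash
python3 - <<'E'
import cv2,numpy as np
a=cv2.imread("pics/top0.png")[150:245,165:285];b=cv2.imread("pics/scene0.png")[125:225,175:270]
a=cv2.resize(a,(480,380),interpolation=cv2.INTER_CUBIC)
cv2.imwrite("pics/c0.png",cv2.resize(np.hstack([a,]),None,fx=1.5,fy=1.5))
cv2.imwrite("pics/c1.png",cv2.resize(b,None,fx=6,fy=6,interpolation=cv2.INTER_CUBIC))
E
```

```text
(no output)
```

View pics/c0.png

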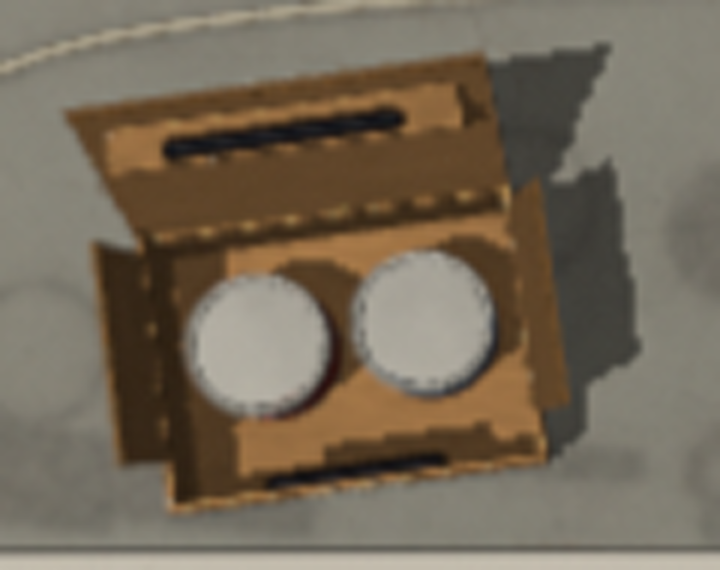

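View pics/c1.png

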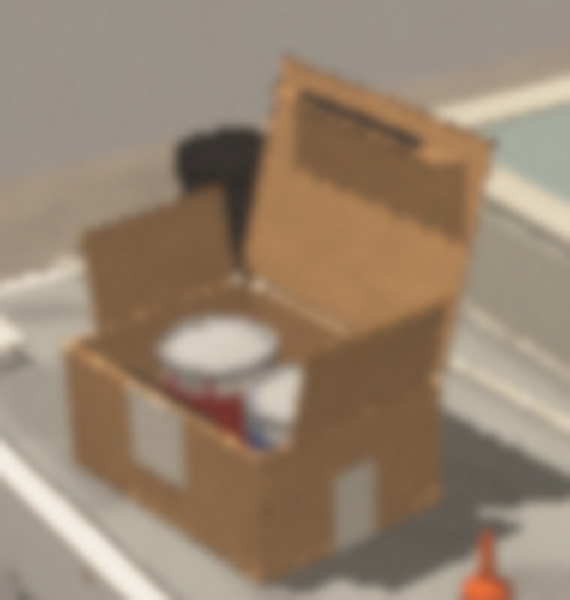

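The top crop shows the front rim corners at (172,508) and (545,458). Both flaps lean slightly outward, with free edges at x≈95–122 and 540–568. The scene crop shows the lid corners at (285,58) and (493,142). Next I'll fit the carton pose and the joint angles to both views.

```bash
cat > h.py <<'E'
import numpy as np,cv2,pickle
from scipy.optimize import least_squares
def proj(s,P):
    T=np.linalg.inv(np.array(s["extrinsics"]))
    return cv2.projectPoints(np.array(P,float),cv2.Rodrigues(T[:3,:3])[0],T[:3,3],np.array(s["mtx"]),np.array(s["D"]))[0][:,0]
def w(p,P):
    c,s=np.cos(p[2]),np.sin(p[2]);P=np.array(P,float)
    return P@np.array([[c,s,0],[-s,c,0],[0,0,1]])+[p[0],p[1],0]
def fl(a,x,sg): return [x,sg*(93-65*np.cos(a)),83+65*np.sin(a)]
def ld(t,y): return [70-140*np.cos(t),y,90+140*np.sin(t)]
E
python3 - <<'E'
from h import *
d=pickle.load(open("s0.pkl","rb"))
def c(L,o): return (np.array(L)+.5)/6-.5+o
top=c([(172,508),(545,458),(95,243),(122,463),(540,182),(568,402),(68,112),(485,55)],[165,150])
sc=c([(68,345),(265,455),(258,580),(75,460),(440,500),(285,58),(493,142),(83,235),(220,185),(308,355),(452,293)],[175,125])
def res(p):
    l,r,t=p[3:6]
    A=w(p,[[-70,95,85],[-70,-95,85],fl(l,62,1),fl(l,-46,1),fl(r,62,-1),fl(r,-46,-1),ld(t,95),ld(t,-95)])
    B=w(p,[[-70,95,85],[-70,-95,85],[-70,-95,0],[-70,95,0],[70,-95,0],ld(t,95),ld(t,-95),fl(l,-46,1),fl(l,62,1),fl(r,-46,-1),fl(r,62,-1)])
    return np.r_[(proj(d["top"],A)-top).ravel(),(proj(d["scene"],B)-sc).ravel()]
r=least_squares(res,[480,80,.1,2,1.8,1.9],loss="soft_l1",x_scale=[100,100,1,1,1,1])
print(r.x);print(np.round(res(r.x).reshape(-1,2),1).tolist())
np.save("p.npy",r.x)
# bystanders: table-plane points
def ray(s,u,z):
    q=cv2.undistortPoints(np.array([[u]],float),np.array(s["mtx"]),np.array(s["D"]))[0,0]
    E=np.array(s["extrinsics"]);v=E[:3,:3]@[*q,1];o=E[:3,3];return o+v*(z-o[2])/v[2]
print("jar",ray(d["top"],(131,159),90),"glue",ray(d["top"],(332,228),152),"lamp",ray(d["top"],(325,160),0),"tray",ray(d["top"],(225,136),60))
E
```

```text
[4.81980663e+02 1.22376268e+02 1.32751214e-01 1.72872295e+00
 1.82601449e+00 1.84715221e+00]
[[-0.7, 0.4], [0.3, 0.0], [-0.1, -0.9], [-0.2, -0.1], [-0.6, -0.9], [-0.1, -0.2], [-0.6, 0.3], [0.2, 0.1], [-0.8, -0.3], [-1.0, 0.9], [1.0, 1.5], [-0.3, 0.7], [0.7, 0.6], [0.1, -0.1], [0.5, 0.3], [-0.3, -0.1], [0.6, 0.4], [-0.2, 0.6], [0.1, 1.2]]
jar [628.92278823 395.47049395  90.        ] glue [ 417.36779028 -195.89447217  152.        ] lamp [ 638.35927408 -204.03340843    0.        ] tray [705.44016117 114.01872989  60.        ]
```

The fit is good to about 1 px, with flaps at 1.73 and 1.83 and the lid at 1.85. First I turn the tool into line with the carton (tool x = carton x, tool y = −carton y) and shut the fingers. A small helper will give the TCP in carton coordinates.

Units first: shifts go in shares of 800 mm and turns go in shares of 45 degrees. So -0.128 rad / 0.7854 = -0.163.

```bash
cat > loc.py <<'E'
from h import *
from bench import env
p=np.load("p.npy");s=env.state();c,n=np.cos(p[2]),np.sin(p[2])
R=np.array([[c,n,0],[-n,c,0],[0,0,1]])
tip=np.array(s["ee_pos"])+73*np.array(s["tool_rot"])[:,2]
print("t",round(s["time_s"],2),"tip_local",np.round(R@(tip-[p[0],p[1],0]),1),"F_local",np.round(R@s["wrist_force"],1),"open",round(s["opening"],1))
E
python3 steer.py '[{"drz":-0.163,"finger_gap":0},{"drz":-0.163,"finger_gap":0},{"drz":-0.163,"finger_gap":0},{"drz":-0.163,"finger_gap":0},{"finger_gap":0}]' 20; python3 loc.py; python3 -c "
from bench import env;print(env.state()['tool_rot'])"
```

```text
time_s: 0.6
ee_pos: [249.6, 626.9, 303.4]
tool_rot: [[0.991, 0.135, -0.0], [0.135, -0.991, -0.001], [-0.0, 0.001, -1.0]]
wrist_force: [-0.4, 0.3, -0.2]
opening: 12.5
gripper_force: 0.0
t 0.6 tip_local [-163.6  530.8  230.4] F_local [-0.3  0.4 -0.2] open 12.5
[[ 9.90904159e-01  1.34569195e-01 -2.80470152e-04]
 [ 1.34568887e-01 -9.90903812e-01 -9.22461255e-04]
 [-4.02053811e-04  8.76328139e-04 -9.99999535e-01]]
```

Converted, 38 mm / 800 = 0.0475, 17 mm / 800 = 0.0213.

```bash
python3 steer.py '[{"x":0.0213,"y":0.0475,"finger_gap":0},{"x":0.0213,"y":0.0475,"finger_gap":0},{"x":0.0213,"y":0.0475,"finger_gap":0},{"x":0.0213,"y":0.0475,"finger_gap":0},{"x":0.0213,"y":0.0475,"finger_gap":0}]' >/dev/null;python3 steer.py '[{"x":0.0213,"y":0.0475,"finger_gap":0},{"x":0.0213,"y":0.0475,"finger_gap":0},{"x":0.0213,"y":0.0475,"finger_gap":0},{"x":0.0213,"y":0.0475,"finger_gap":0},{"x":0.0213,"y":0.05,"finger_gap":0}]' >/dev/null; python3 steer.py '[{"z":0.0438,"finger_gap":0},{"z":0.0438,"finger_gap":0},{"z":0.0438,"finger_gap":0},{"finger_gap":0}]'; python3 loc.py
```

```text
time_s: 2.0
ee_pos: [466.9, 268.9, 194.6]
tool_rot: [[0.992, 0.128, -0.006], [0.128, -0.992, -0.006], [-0.007, 0.005, -1.0]]
wrist_force: [-0.5, -0.6, 0.8]
opening: 0.1
gripper_force: 0.0
t 2.0 tip_local [  4.  146.9 121.6] F_local [-0.6 -0.6  0.8] open 0.1
```

Converted, 20 mm / 800 = 0.025, 17 mm / 800 = 0.0213.

```bash
python3 steer.py '[{"y":0.025,"finger_gap":0},{"y":0.0213,"finger_gap":0},{"y":0.0113,"z":-0.0013,"finger_gap":0},{"y":0.01,"finger_gap":0},{"y":0.0088,"z":0.0025,"finger_gap":0}]'|grep force; python3 steer.py '[{"y":0.0075,"z":0.0038,"finger_gap":0},{"y":0.0063,"z":0.0063,"finger_gap":0},{"y":0.005,"z":0.0063,"finger_gap":0},{"y":0.0038,"z":0.0063,"finger_gap":0},{"y":0.0038,"z":0.0063,"finger_gap":0}]'|grep force;  python3 loc.py; python3 steer.py '[{"y":0.0013,"z":0.005,"finger_gap":0},{"y":0.0013,"z":0.005,"finger_gap":0},{"z":0.0038,"finger_gap":0},{"z":0.0025,"finger_gap":0},{"finger_gap":0}]'|grep force;python3 loc.py
```

```text
wrist_force: [0.2, 0.9, 0.3]
gripper_force: 0.2
wrist_force: [-1.4, 0.2, 0.5]
gripper_force: 0.2
t 3.0 tip_local [  6.6  66.9 101.2] F_local [-1.4  0.4  0.5] open -0.4
wrist_force: [-0.7, 0.2, 0.3]
gripper_force: 0.0
t 3.5 tip_local [ 6.6 65.2 88.6] F_local [-0.7  0.2  0.3] open -0.0
```

Converted, 1.5 mm / 800 = 0.0019.

```bash
python3 steer.py '[{"z":0.0019,"finger_gap":0},{"z":0.0019,"finger_gap":0},{"finger_gap":0}]'|grep force;python3 loc.py; python3 steer.py '[{"z":0.0013,"finger_gap":0},{"z":0.0013,"finger_gap":0},{"finger_gap":0}]'|grep force;python3 loc.py; python3 - <<'E'
from bench import env;import cv2
for n in("top","scene"):
    s=env.snapshot(n);cv2.imwrite(f"pics/{n}1.png",s["color"][...,::-1])
import numpy as np
a=cv2.imread("pics/top1.png")[150:245,165:285];b=cv2.imread("pics/scene1.png")[125:220,175:295]
cv2.imwrite("pics/c2.png",cv2.resize(np.hstack([a,b])[:,:200],(800,380),interpolation=cv2.INTER_CUBIC))
E
```

```text
wrist_force: [0.9, 0.4, 0.6]
gripper_force: 0.0
t 3.8 tip_local [ 6.7 65.2 85.8] F_local [0.9 0.3 0.6] open 0.2
wrist_force: [-1.2, -0.8, 2.5]
gripper_force: 1.6
t 4.1 tip_local [ 6.8 65.2 84.2] F_local [-1.3 -0.7  2.5] open -0.0
```

View pics/c2.png

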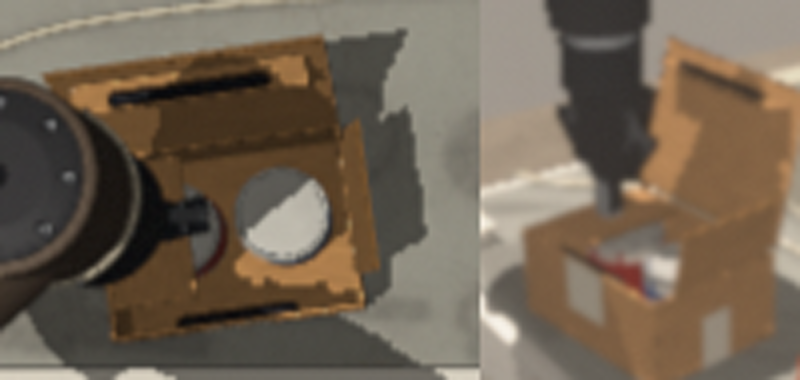

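The left flap lies flat under the finger (around (185,230)), with contact at 84.2 mm, as it should be. Now the right flap: lift, cross over it and come down outside.

Converted, -45 mm / 800 = -0.0563, 40 mm / 800 = 0.05.

```bash
python3 steer.py '[{"z":-0.0313,"finger_gap":0},{"z":-0.0563,"finger_gap":0},{"z":-0.0438,"finger_gap":0},{"y":0.0125,"finger_gap":0},{"y":0.05,"finger_gap":0}]'|grep time; python3 steer.py '[{"y":0.0563,"finger_gap":0},{"y":0.0563,"finger_gap":0},{"y":0.0563,"finger_gap":0},{"y":0.0375,"finger_gap":0},{"finger_gap":0}]'|grep force;  python3 loc.py;
```

```text
time_s: 4.7
wrist_force: [0.1, -0.4, -0.3]
gripper_force: 0.0
t 5.2 tip_local [   6.1 -152.8  188.3] F_local [ 0.  -0.4 -0.3] open 0.3
```

Converted, 35 mm / 800 = 0.0438, 32 mm / 800 = 0.04.

```bash
python3 steer.py '[{"z":0.0438,"finger_gap":0},{"z":0.04,"finger_gap":0},{"y":-0.015,"finger_gap":0},{"y":-0.0188,"finger_gap":0},{"y":-0.0188,"finger_gap":0}]'|grep force; python3 loc.py; python3 steer.py '[{"y":-0.0113,"z":-0.0013,"finger_gap":0},{"y":-0.01,"finger_gap":0},{"y":-0.0088,"z":0.0025,"finger_gap":0},{"y":-0.0075,"z":0.0038,"finger_gap":0},{"y":-0.0063,"z":0.0063,"finger_gap":0}]'|grep force; python3 loc.py
```

```text
wrist_force: [0.2, -0.1, -0.2]
gripper_force: 0.2
t 5.7 tip_local [   7.2 -106.7  122.7] F_local [ 0.2 -0.1 -0.2] open -0.0
wrist_force: [0.1, -0.9, 0.6]
gripper_force: 0.3
t 6.2 tip_local [  7.1 -72.4 113. ] F_local [ 0.  -0.9  0.6] open -0.5
```

Converted, 5 mm / 800 = 0.0063, -4 mm / 800 = -0.005.

```bash
python3 steer.py '[{"y":-0.005,"z":0.0063,"finger_gap":0},{"y":-0.0038,"z":0.0063,"finger_gap":0},{"y":-0.0038,"z":0.0063,"finger_gap":0},{"y":-0.0013,"z":0.005,"finger_gap":0},{"y":-0.0013,"z":0.005,"finger_gap":0}]'|grep force; python3 loc.py; python3 steer.py '[{"z":0.0019,"finger_gap":0},{"z":0.0013,"finger_gap":0},{"finger_gap":0}]'|grep force;python3 loc.py
```

```text
wrist_force: [-0.4, 0.1, 1.1]
gripper_force: 0.2
t 6.7 tip_local [  6.6 -60.9  89.4] F_local [-0.4  0.1  1.1] open 0.1
wrist_force: [0.4, -0.0, 0.5]
gripper_force: 0.0
t 7.0 tip_local [  6.7 -61.   87.3] F_local [ 0.4 -0.1  0.5] open -0.0
```

Converted, 1.5 mm / 800 = 0.0019.

```bash
python3 steer.py '[{"z":0.0019,"finger_gap":0},{"z":0.0019,"finger_gap":0},{"finger_gap":0}]'|grep force;python3 loc.py; python3 steer.py '[{"z":-0.0313,"finger_gap":0},{"z":-0.0563,"finger_gap":0},{"z":-0.0563,"finger_gap":0},{"z":-0.0563,"finger_gap":0},{"finger_gap":0}]'|grep force;python3 loc.py
```

```text
wrist_force: [0.2, -0.8, -0.5]
gripper_force: 0.0
t 7.3 tip_local [  6.7 -60.9  84.3] F_local [ 0.1 -0.8 -0.5] open -0.1
wrist_force: [0.7, -0.5, -0.4]
gripper_force: 0.0
t 7.8 tip_local [  9.9 -60.5 251.1] F_local [ 0.6 -0.6 -0.4] open -0.3
```

Converted, 35 mm / 800 = 0.0438, 30 mm / 800 = 0.0375.

```bash
python3 steer.py '[{"x":0.0375,"y":-0.0188,"finger_gap":0},{"x":0.0438,"y":-0.0188,"finger_gap":0},{"x":0.0438,"y":-0.0188,"finger_gap":0},{"x":0.0438,"y":-0.0188,"finger_gap":0},{"finger_gap":0}]'|grep force;python3 loc.py
python3 - <<'E'
from bench import env;import cv2
import numpy as np
I=[env.snapshot(n)["color"][...,::-1] for n in("top","scene")]
cv2.imwrite("pics/c3.png",cv2.resize(np.hstack([I[0][150:245,165:265],I[1][125:220,175:275]]),(800,380),interpolation=cv2.INTER_CUBIC))
E
```

```text
wrist_force: [-0.1, -0.9, -0.6]
gripper_force: 0.0
t 8.3 tip_local [144.6   0.6 242.2] F_local [-0.3 -0.9 -0.6] open -0.4
```

View pics/c3.png

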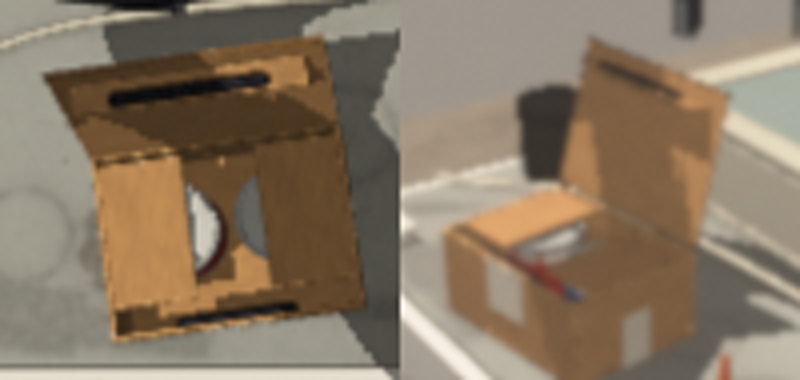

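Both flaps lie flat (in the top view at (140,220) and (300,220)) and the fingers are behind the lid. Next I lower the tool and swing the lid.

Converted, 25 mm / 800 = 0.0313, 20 mm / 800 = 0.025.

```bash
python3 steer.py '[{"z":0.0313,"finger_gap":0},{"z":0.025,"finger_gap":0},{"x":-0.015,"finger_gap":0},{"x":-0.0188,"finger_gap":0},{"x":-0.0188,"finger_gap":0}]'|grep force;python3 loc.py;  python3 steer.py '[{"x":-0.0188,"finger_gap":0},{"x":-0.0188,"finger_gap":0},{"x":-0.0188,"finger_gap":0},{"x":-0.0188,"z":0.0025,"finger_gap":0},{"x":-0.0188,"z":0.0063,"finger_gap":0}]'|grep force;python3 loc.py
```

```text
wrist_force: [-0.2, 0.2, 0.1]
gripper_force: 0.1
t 8.9 tip_local [ 98.5  -1.3 200.5] F_local [-0.2  0.3  0.1] open 0.1
wrist_force: [0.5, 0.6, -0.6]
gripper_force: 0.2
t 9.4 tip_local [ 23.8  -1.1 194.3] F_local [ 0.5  0.5 -0.6] open -0.0
```

Converted, -12 mm / 800 = -0.015, 10 mm / 800 = 0.0125.

```bash
python3 steer.py '[{"x":-0.015,"z":0.0088,"finger_gap":0},{"x":-0.015,"z":0.0125,"finger_gap":0},{"x":-0.01,"z":0.0125,"finger_gap":0},{"x":-0.0088,"z":0.0125,"finger_gap":0},{"x":-0.0075,"z":0.0125,"finger_gap":0}]'|grep force;python3 loc.py;  python3 steer.py '[{"x":-0.0063,"z":0.01,"finger_gap":0},{"x":-0.005,"z":0.01,"finger_gap":0},{"x":-0.0038,"z":0.01,"finger_gap":0},{"finger_gap":0}]'|grep force;python3 loc.py
```

```text
wrist_force: [0.2, 0.1, 1.1]
gripper_force: 0.3
t 9.9 tip_local [-20.8  -0.9 145.3] F_local [0.2 0.  1.1] open -0.0
wrist_force: [-0.6, 0.3, 0.4]
gripper_force: 0.1
t 10.3 tip_local [-33.2  -1.2 120.1] F_local [-0.5  0.3  0.4] open 0.5
```

Converted, -4 mm / 800 = -0.005, -3 mm / 800 = -0.0038.

```bash
python3 steer.py '[{"x":-0.005,"z":0.005,"finger_gap":0},{"x":-0.0038,"z":0.005,"finger_gap":0},{"x":-0.0025,"z":0.005,"finger_gap":0},{"x":-0.0013,"z":0.0025,"finger_gap":0},{"finger_gap":0}]'|grep force;python3 loc.py; python3 steer.py '[{"x":-0.0013,"z":0.0025,"finger_gap":0},{"z":0.0019,"finger_gap":0},{"z":0.0013,"finger_gap":0},{"finger_gap":0}]'|grep force;python3 loc.py
```

```text
wrist_force: [0.3, 0.9, 0.2]
gripper_force: 0.1
t 10.8 tip_local [-42.6  -1.  107.1] F_local [0.4 0.9 0.2] open 0.0
wrist_force: [-1.8, -0.1, 7.9]
gripper_force: 3.5
t 11.2 tip_local [-43.2  -0.8 103.4] F_local [-1.7  0.2  7.9] open -0.1
```

Converted, 1 mm / 800 = 0.0013.

```bash
for i in 1 ; do python3 steer.py '[{"z":0.0013,"finger_gap":0},{"z":0.0013,"finger_gap":0},{"z":0.0013,"finger_gap":0},{"finger_gap":0}]'|grep force;python3 loc.py; done;  python3 steer.py '[{"z":0.0013,"finger_gap":0},{"z":0.0013,"finger_gap":0},{"z":0.0013,"finger_gap":0},{"finger_gap":0}]'|grep force;python3 loc.py
```

```text
wrist_force: [-4.9, 0.3, 9.6]
gripper_force: 5.1
t 11.6 tip_local [-43.5  -0.9 100.5] F_local [-4.9  1.   9.6] open 0.1
wrist_force: [-3.2, 1.8, 5.1]
gripper_force: 2.9
t 12.0 tip_local [-43.7  -0.9  97. ] F_local [-2.9  2.2  5.1] open 0.1
```

Past the catch's peak, so I press on to the stop, gently.

Converted, 1 mm / 800 = 0.0013.

```bash
python3 steer.py '[{"z":0.0013,"finger_gap":0},{"z":0.0013,"finger_gap":0},{"z":0.0013,"finger_gap":0},{"finger_gap":0}]'|grep force;python3 loc.py;  python3 steer.py '[{"z":0.0013,"finger_gap":0},{"z":0.0013,"finger_gap":0},{"finger_gap":0}]'|grep force;python3 loc.py
```

```text
wrist_force: [-0.9, -0.4, 1.3]
gripper_force: 0.1
t 12.4 tip_local [-43.4  -1.   93.7] F_local [-0.9 -0.3  1.3] open -0.1
wrist_force: [0.3, -0.2, -0.6]
gripper_force: 0.0
t 12.7 tip_local [-43.2  -0.9  91.7] F_local [ 0.3 -0.3 -0.6] open 0.0
```

Converted, 0.7 mm / 800 = 0.0009.

```bash
python3 steer.py '[{"z":0.0009,"finger_gap":0},{"z":0.0009,"finger_gap":0},{"finger_gap":0}]'|grep force;python3 loc.py; python3 steer.py '[{"z":-0.0188,"finger_gap":0},{"z":-0.05,"finger_gap":0},{"z":-0.0563,"finger_gap":0},{"x":-0.05,"z":-0.025,"finger_gap":0},{"x":-0.05,"finger_gap":0}]'|grep force; python3 steer.py '[{"y":0.0563,"finger_gap":0},{"y":0.0563,"finger_gap":0},{"y":0.0563,"finger_gap":0},{"y":0.0563,"finger_gap":0},{"finger_gap":0}]'|grep force; python3 loc.py
python3 - <<'E'
from bench import env;import cv2
import numpy as np
I=[env.snapshot(n)["color"][...,::-1] for n in("top","scene")]
cv2.imwrite("pics/c4.png",cv2.resize(np.hstack([I[0][150:245,165:265],I[1][125:220,175:275]]),(800,380),interpolation=cv2.INTER_CUBIC))
E
```

```text
wrist_force: [-5.5, 0.0, 12.1]
gripper_force: 6.1
t 13.0 tip_local [-43.1  -0.9  91.3] F_local [-5.4  0.8 12.1] open -0.2
wrist_force: [-1.0, 1.4, 0.6]
gripper_force: 0.0
wrist_force: [-1.3, -0.7, -0.1]
gripper_force: 0.0
t 14.0 tip_local [-124.1 -185.1  210.4] F_local [-1.4 -0.5 -0.1] open 0.0
```

View pics/c4.png

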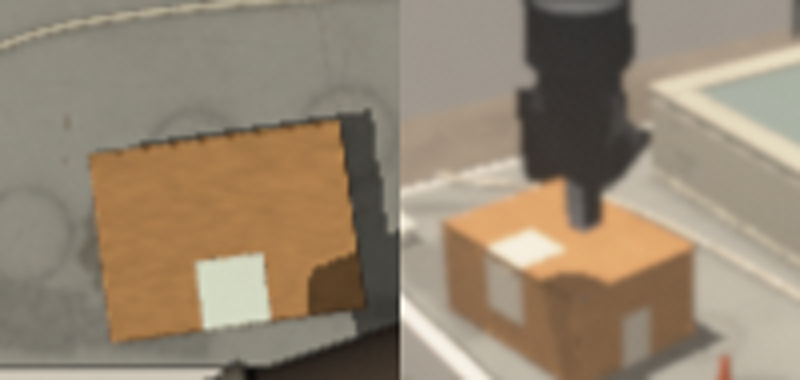

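The lid lies flat and stays shut with the tool away: its corners in the top view at (90,155), (340,122), (365,305) and (112,340) match the walls, and no gap shows. I'll hand in.

```bash
python3 -c "
from bench import env;print(env.hand_in())"
```

```text
the job is handed in; nothing more can be done
None
```

The carton is closed: both side flaps were folded flat first, then the lid was pressed until it snapped shut. It stayed shut with the arm clear, and the job was handed in at about 14 s with readings of no more than about 13 N at the wrist.

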